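# Lock the die cap on a clay extruder and hold it

### The arm

A 7-joint arm with a two-finger parallel gripper is mounted at the origin on the work surface. World frame = base frame: x ahead of the robot, y to its left, z up, the work surface at z = 0. Lengths are in m, angles in rad, forces in N, time in s.
With the tool pointing down it reaches from about 0.4 to 0.875 m from the base axis. Payload 6.5 kg.
Tool frame: the origin (TCP) lies at the very end of the fingers, on their centre line; the grasp point (between the pads) lies 19 mm behind it; z points along the fingers, x is the direction in which the jaws open and shut, and the axes are right-handed (so a half turn about z gives the same grasp; the last joint's range is limited). The gripper opens to 85 mm and grips with 20 to 120 N. Pads are 22 mm wide; open, the fingers measure 114 mm over their backs; the gripper's body (76 mm by 85 mm) begins 54 mm behind the grasp point. The pads swing forward as they close: fully open they stand 13 mm farther back than shut.
Start: joints at [-1.327, 0.536, -0.004, 1.538, 0.003, 1.067, -0.071], TCP at [0.198, 0.619, 0.231] pointing down, gripper open.
Joint ranges: [-2.7, 2.7], [-0.37, 2.16], [-1.27, 1.26], [0.24, 2.4], [-1.31, 4.45], [0.19, 1.91], [-2.76, 2.76]. Speed limits (rad/s): [2.39, 2.39, 3.14, 3.14, 3.14, 3.14, 3.14].

### API

Orientations are given as a unit quaternion [w, x, y, z].
In Python, from plant import readout, eyes, workorder gives the robot as it stands.
- The arm moves only by the tool servo_tool, never from a script. Its arguments are lists of equal length, an entry for each row: "delta_pos": the shift along the tool's x, y, z in cm, a list of three; "dr": the turn, a rotation vector about the tool's x, y, z in rad, a list of three; "fingers": the closure, from -1 (fully open) to 1 (shut). In form: {"delta_pos": [[tx, ty, tz], ...], "dr": [[rx, ry, rz], ...], "fingers": [fingers, ...]}. A call has exactly 5 rows; each row shifts and turns the pose as measured when the row begins, along the tool's axes as they then stand; what a row does not reach is not made up. A row lasts 1/12 s, in which the tool goes at most 41.7 mm and 7.16 degrees, less where a joint would pass 70% of its speed; a pose out of reach is approached as far as the arm can. A call with a gripper value outside its range is refused whole. The fingers move at their own pace and stop on an object; "grip_force" is the grip in N (left out, the last holds). Time passes only in rows, so rows that do not move let the fingers close, or fill a call up. It gives the time, the measured TCP pose, the force and the opening at its end, in the units of the state.
- readout.sense(): the state, without advancing time (a new reading comes with each control period).
- eyes.capture(name): name is "side" or "top" or "wrist"; returns a dict with "img" (384x512x3 uint8, red, green, blue), "range_z" (384x512 float32, m along the optical axis (not along the pixel's ray), 0 where there is no reading), "fov_y" (degrees; the focal length in pixels is half the picture's height over the tangent of half this angle, whatever the lens; pixels are square), "cx", "cy" (the principal point, pixels), "k1" (the pictures are not rectified: a ray, as slopes to the right and down, at radius r is drawn at 1 + k1 r^2 times it, then the intrinsics apply), "R" (3x3) and "t" (3): a world point X has camera coordinates R X + t. Camera axes: x right, y down, z forward; pixel columns grow to the right and rows downward; lengths in m; the calibration is good to about 2 mm. A picture is of the moment at which its call begins.
- workorder.finish_job(): hands the job in, once; it reports no verdict.
The state is a dict: "clock": time; "q": joint angles; "dq": joint speeds; "joint_efforts": joint torques, N m; "tcp_pos": TCP position; "orientation": TCP orientation; "contact_force": force on the tool from outside, world axes, zero at the start; "torque": the same for the moment, N m; "width": finger opening in m.
Only numpy, scipy, OpenCV 4.12 (cv2) and the standard library are available. Lean on these libraries where they do the work, as an engineer would, in place of code of your own. Each camera call takes 0.05 s, during which the arm holds its last target.

### The job

Tip the leaning extruder barrel upright against its stop (it has a side handle for this), then fit the die cap with the orange grip: line its two side pins up with the slots in the barrel's mouth, push it straight in against the sprung seat until its flange is flush on the rim, and twist it a quarter turn clockwise (seen from above) as far as it goes. Finish while still gripping the cap and pressing it flush on the rim, so that a colleague can put the locking pin in; if let go, the spring lifts it off the rim. Leave the blue stopper and everything else on the bench where it is.

Things in the scene. Friction and masses are not known exactly. Their poses are not given: they have to be found in the camera images.
- barrel (a joint): lean of the extruder barrel on its stand, rad: 0 = upright, against a firm stop; starts at 0.35 to 0.65. A stiff friction hinge that stays where it is left; moving its side handle along the arc takes about 9 N. The hinge lies level along the mouth's x axis; the barrel leans to the +y side.
- handle (a point): grip point on the barrel's side handle, a round steel rod 10 mm thick that sticks out level from the barrel's +x side to 102 mm from the barrel's axis (black end 16 mm thick from 96 mm). This point is on the rod, 80 mm from the axis and 60 mm from the hinge axis; it moves with the barrel, on a circle about the hinge. Same axes as the mouth. A level push by a finger on the barrel's low side tends to bind.
- pivot (a point): point on the barrel's hinge axis, mid barrel, fixed to the dark green iron stand, 108 mm above the bench. x along the hinge, y the side to which the barrel leans, z up. Base plate 150 mm (x) by 130 mm (y), 12 mm thick; two upright cheeks, outer faces 51 mm either side along x (bolt heads 59 mm), tops 128 mm above the bench.
- mouth (a point): centre of the barrel's open rim, 75 mm from the pivot; leans with the barrel. z points out along the barrel's axis, x along the two slots. Aluminium barrel: 72 mm outside diameter, 150 mm long. A steel ledge at the rim, 8 mm thick, leaves a round opening 42 mm wide and two slots 14 mm wide to +x and -x, out to 32 mm from the axis; orange marks on the rim show them.
- seat_top (a point): centre of the top of the black sprung rubber seat inside the barrel, 18 mm below the rim. The cap meets it with its flange still 12 mm above the rim; it pushes back with 5 N there, 12 N with the flange on the rim. Below the ledge the pins turn clockwise only, to a stop at about 1.5 rad. Let go after the twist, the cap rises 5 mm till the pins meet the ledge.
- cap_grip (a point): centre of the orange grip bar of the die cap, which at the start stands upright on the bench with this point 53 mm up. Bar: 60 mm along x, 18 mm thick along y, 34 mm high (17 mm above and below this point); hold it across its 18 mm. Cap about 0.18 kg. x lies along the bar and along the two pins; half a turn makes no difference.
- cap_flange (a point): point on the cap's axis at its flange's underside, 23 mm below the bar's centre; same axes. Flange 70 mm wide, 6 mm thick. Below it a steel plug 35 mm in diameter, 30 mm long, its lowest 7 mm tapering to 28 mm; two round-ended pins 9 mm thick stick out along +x and -x to 28 mm from the axis, centred 17.5 mm below the flange's underside.
- stopper_center (a point): centre (29 mm up) of a blue plain stopper, 68 mm wide, 58 mm high, with a round knob and no pins; not used. It stands near the die cap, which of the two is nearer the extruder changes.
- tub_center (a point): centre of a clear plastic tub, 90 mm wide, 60 mm high; bystander
- beaker_center (a point): centre of a terracotta beaker, 90 mm wide, 110 mm high; bystander
- jar_center (a point): centre of a blue glaze jar with white lid, 72 mm wide, 85 mm high; bystander
- bowl_center (a point): centre of a bisque bowl, 120 mm wide, 50 mm high; bystander
- brush_grip (a point): handle of a wooden brush lying on the bench; bystander
Not all that is in view belongs to the job. Leave any turquoise look-alike of the part that bears barrel alone. What is shaped like the part that bears cap_grip but black is not meant.

How it is judged:
By the outcome, as a careful person would: the job done as asked, in the order asked, and still so for the second after the job is handed in, while the arm keeps its last pose, push and grip.
It also fails if it takes over 64 s, if anything falls off the work surface, if the arm or the gripper's body presses on something with over 40 N, if the wrist force passes 120 N, or if a joint passes its speed limit or range.

## Working session

There is one attempt and no reset: what is moved stays moved. The work goes in short steps, Python scripts to look and compute and a tool call to move; the robot and the scene stay as the last step left them, time stands still between calls to the robot, and variables do not carry over. Pictures are saved under pics/ and viewed, and the job is handed in when it is done.

Besides the shell and the picture viewer there is one more tool, called after "Call:" in YAML: its name, and indented under it one key for each argument. servo_tool: Moves the arm, as the interface text tells. Its arguments: {"type":"object","properties":{"delta_pos":{"type":"array"},"dr":{"type":"array"},"fingers":{"type":"array"},"grip_force":{"type":"number"}},"required":["delta_pos","dr","fingers"]}

```bash
ls -la; mkdir -p pics; cat > h.py <<'E'
import numpy as np, cv2, pickle
from plant import readout, eyes, workorder
def cap(name, tag=None):
    d=eyes.capture(name)
    if tag:
        cv2.imwrite(f'pics/{tag}.png', cv2.cvtColor(d['img'],cv2.COLOR_RGB2BGR)); pickle.dump(d,open(f'pics/{tag}.pkl','wb'))
    return d
def load(tag): return pickle.load(open(f'pics/{tag}.pkl','rb'))
def K(d):
    f=d['img'].shape[0]/2/np.tan(np.radians(d['fov_y'])/2)
    return np.array([[f,0,d['cx']],[0,f,d['cy']],[0,0,1.]])
def cloud(d):
    h,w=d['range_z'].shape
    u,v=np.meshgrid(np.arange(w),np.arange(h))
    p=np.stack([u,v],-1).reshape(-1,1,2).astype(np.float64)
    n=cv2.undistortPoints(p,K(d),np.array([d['k1'],0,0,0,0.])).reshape(h,w,2)
    z=d['range_z'].astype(float)
    c=np.dstack([n[...,0]*z,n[...,1]*z,z])
    X=(c-d['t'])@d['R']
    X[z<=0]=np.nan
    return X
def proj(d,X):
    r,_=cv2.Rodrigues(np.array(d['R'],float))
    return cv2.projectPoints(np.array(X,float).reshape(-1,1,3),r,np.array(d['t'],float),K(d),np.array([d['k1'],0,0,0,0.]))[0].reshape(-1,2)
E
python3 - <<'E'
from h import *
print(readout.sense())
for n in ['side','top','wrist']:
    d=cap(n,n+'0'); print(n,d['fov_y'],d['cx'],d['cy'],d['k1'],-d['R'].T@d['t'])
E
```

```text
total 12
drwxr-xr-x  3 agent agent 4096 Dec  7 15:53 .
drwxr-xr-x 23 root  root  4096 Dec  7 15:53 ..
drwxr-xr-x  2 agent agent 4096 Dec  7 15:53 pics
{'clock': 0.0, 'q': array([-1.32722126,  0.53719072, -0.00446389,  1.53888107,  0.00263035,
        1.06731069, -0.07118774]), 'dq': array([-0.0003285 , -0.0019267 ,  0.00117606,  0.00186277,  0.00056801,
        0.00063176, -0.0004905 ]), 'joint_efforts': array([-4.98028621e-04, -5.83406317e+01,  1.04856770e+00, -2.59106505e+01,
        1.23930839e-02,  9.49164707e-03,  8.18742620e-06]), 'tcp_pos': array([0.19796447, 0.61844392, 0.23039386]), 'orientation': array([ 5.82485248e-04,  8.07690692e-01,  5.89605758e-01, -6.75612028e-04]), 'contact_force': array([0.01027104, 0.15301752, 1.23054875]), 'torque': array([ 0.024284  ,  0.0141939 , -0.00365939]), 'width': 0.08564244078072919}
side 49.732544260674146 256.3381971174952 190.3576879007854 -0.11590758841322567 [ 0.12506899 -0.79110965  1.04755019]
top 48.11682820382392 245.93874793594918 188.91387611510453 -0.013485495847693098 [ 0.41963923 -0.01535645  1.43559259]
wrist 65.90587618079246 258.3181190225089 193.4525886266358 -0.05660240402847623 [0.11762633 0.64523336 0.37277382]
```

View pics/side0.png

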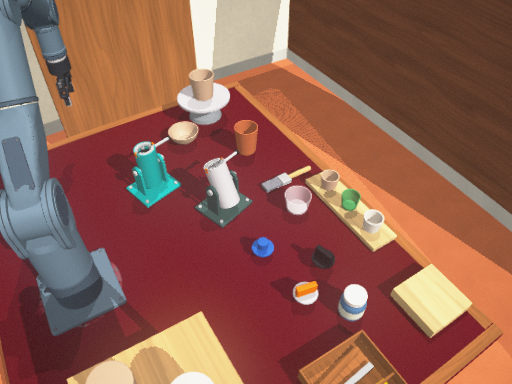

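View pics/top0.png

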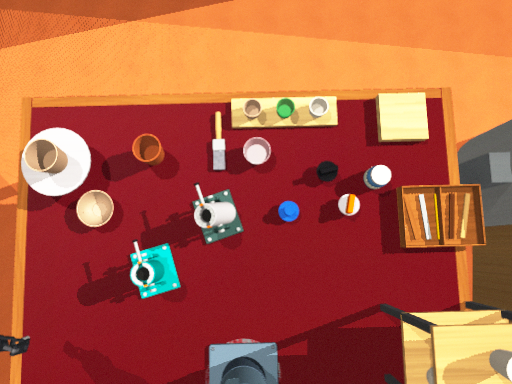

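View pics/wrist0.png

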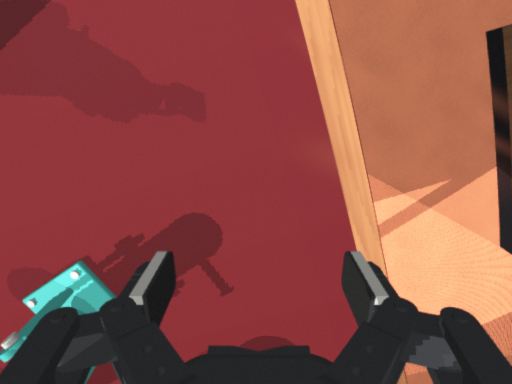

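```bash
python3 - <<'E'
from h import *
a=load('top0');b=load('side0')
def crop(d,x0,x1,y0,y1,s): return cv2.resize(cv2.cvtColor(d['img'],cv2.COLOR_RGB2BGR)[y0:y1,x0:x1],None,fx=s,fy=s,interpolation=cv2.INTER_CUBIC)
A=crop(a,180,255,175,255,5);B=crop(b,180,260,140,225,5)
C=crop(a,270,400,150,225,3);D=crop(b,245,375,235,325,3)
def hs(p,q):
    h=max(p.shape[0],q.shape[0]); return np.hstack([cv2.copyMakeBorder(i,0,h-i.shape[0],0,0,0) for i in (p,q)])
cv2.imwrite('pics/c1.png',hs(A,B)[:600,:800]);cv2.imwrite('pics/c2.png',hs(C,D)[:600,:800])
X=cloud(a)
for n,p in dict(mouth=(205,215),base=(218,232),cap=(349,205),stop=(289,211),black=(327,171),tq=(143,273)).items():
    print(n,X[p[1],p[0]].round(3))
Xs=cloud(b)
for n,p in dict(cap=(305,290),stop=(263,247)).items(): print('s',n,Xs[p[1],p[0]].round(3))
E
```

```text
mouth [0.512 0.099 0.164]
base [0.463 0.065 0.112]
cap [ 0.539 -0.352  0.07 ]
stop [ 0.526 -0.161  0.057]
black [ 0.651 -0.287  0.07 ]
tq [0.348 0.282 0.163]
s cap [ 0.537 -0.364  0.067]
s stop [ 0.522 -0.174  0.051]
```

View pics/c1.png

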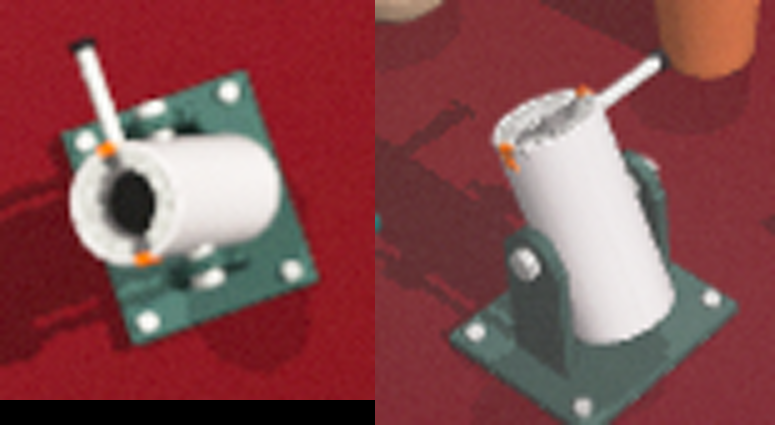

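View pics/c2.png

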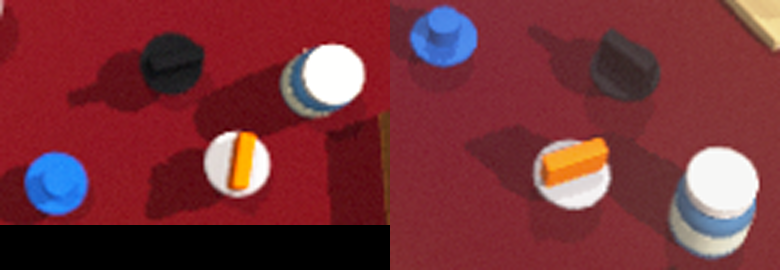

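```bash
python3 - <<'E'
from h import *
for tag in ['top0','side0']:
    d=load(tag); X=cloud(d); hsv=cv2.cvtColor(d['img'],cv2.COLOR_RGB2HSV).astype(int)
    near=(np.abs(X[...,0]-.51)<.15)&(np.abs(X[...,1]-.07)<.15)
    g=near&(hsv[...,0]>60)&(hsv[...,0]<100)&(hsv[...,1]>40)&(hsv[...,2]<140)
    print(tag,'green',g.sum(),np.nanpercentile(X[g][:,2],[5,25,50,75,95]).round(3))
    pl=g&(X[...,2]<.022)
    # also bolts
    pts=X[pl][:,:2].astype(np.float32)*1000
    r=cv2.minAreaRect(pts); print(r)
    # handle: points above z .12 far from barrel, height
    # orange marks
    o=near&(hsv[...,0]>5)&(hsv[...,0]<20)&(hsv[...,1]>150)&(hsv[...,2]>150)&(X[...,2]>.12)&(X[...,2]<.22)
    n,l,s,c=cv2.connectedComponentsWithStats(o.astype(np.uint8))
    for i in range(1,n):
        if s[i,4]>2: print('orange',c[i].round(1),s[i,4],X[l==i].mean(0).round(4))
    # cap bar
    near=(np.abs(X[...,0]-.535)<.07)&(np.abs(X[...,1]+.36)<.07)
    o=near&(hsv[...,0]>5)&(hsv[...,0]<22)&(hsv[...,1]>150)&(X[...,2]>.062)
    P=X[o]; print('bar',len(P),P.mean(0).round(4),cv2.minAreaRect((P[:,:2]*1000).astype(np.float32)), 'z',np.median(P[:,2]))
    w=near&(hsv[...,1]<80)&(X[...,2]>.03)&(X[...,2]<.045)
    P=X[w];print('flange',len(P),cv2.minEnclosingCircle((P[:,:2]*1000).astype(np.float32)))
E
```

```text
top0 green 639 [0.007 0.01  0.012 0.016 0.124]
((519.1265258789062, 71.97476196289062), (145.73446655273438, 126.22515869140625), 18.029830932617188)
orange [201.  204.5] 6 [0.543  0.11   0.1707]
orange [207.8 226.2] 4 [0.4782 0.0904 0.1773]
bar 100 [ 0.5453 -0.3568  0.0693] ((546.0139770507812, -357.4743957519531), (18.413471221923828, 59.43051528930664), 78.29801177978516) z 0.0692782727128558
flange 204 ((546.12353515625, -357.92767333984375), 34.600830078125)
side0 green 424 [0.01  0.012 0.013 0.015 0.122]
((519.4154663085938, 71.31257629394531), (150.1703338623047, 126.7709732055664), 17.478147506713867)
orange [206.  170.8] 8 [0.4769 0.0878 0.1738]
bar 141 [ 0.5438 -0.3591  0.0698] ((544.2350463867188, -357.8741760253906), (18.740917205810547, 55.605682373046875), 81.23245239257812) z 0.07049399874225036
flange 229 ((543.5611572265625, -356.1573486328125), 36.12376403808594)
```

Barrel meant: aluminium one on the dark green stand (top view 215,215); the turquoise one (150,272) is the look-alike. Cap: orange bar on white flange (349,205); the black one (327,171) isn't meant and blue (289,211) is the stopper. The crops confirm this. Barrel handle points up and left to (197,187). Moving towards the handle.

Call:
servo_tool:
  delta_pos:
    - [-1.78,2.62,0]
    - [-1.78,2.62,0]
    - [-1.78,2.62,0]
    - [-1.78,2.62,0]
    - [-1.78,2.62,0]
  dr:
    - [0,0,0]
    - [0,0,0]
    - [0,0,0]
    - [0,0,0]
    - [0,0,0]
  fingers: [-1,-1,-1,-1,-1]

```text
clock: 0.57
tcp_pos: [0.2901, 0.4956, 0.2278]
orientation: [-0.002, 0.803, 0.596, -0.002]
contact_force: [0.3, 0.7, -0.1]
width: 0.0851
```

Call:
servo_tool:
  delta_pos:
    - [-1.78,2.62,0]
    - [-1.78,2.62,0]
    - [-1.78,2.62,0]
    - [-1.78,2.62,0]
    - [-1.78,2.62,0]
  dr:
    - [0,0,-0.06]
    - [0,0,-0.06]
    - [0,0,-0.06]
    - [0,0,-0.06]
    - [0,0,-0.06]
  fingers: [-1,-1,-1,-1,-1]

```text
clock: 0.98
tcp_pos: [0.4061, 0.3782, 0.2263]
orientation: [-0.002, 0.7, 0.714, -0.004]
contact_force: [0.6, 0.3, -0.6]
width: 0.0852
```

```bash
cat >> h.py <<'E'
from scipy.spatial.transform import Rotation as Ro
PIV=np.array([.519,.0717,.108]); PSI=np.radians(17.8)
U=np.array([np.cos(PSI),np.sin(PSI),0]);V=np.array([-U[1],U[0],0])
def togo(X, ang=None, s=None):
    """remaining shift (cm) in tool axes to world X; yaw error for tool x at ang (deg); tilt error"""
    s=s or readout.sense(); w,x,y,z=s['orientation']; R=Ro.from_quat([x,y,z,w]); M=R.as_matrix()
    print('clock',round(s['clock'],2),'tcp',s['tcp_pos'].round(4),'F',s['contact_force'].round(1),'T',s['torque'].round(2),'w',round(s['width'],4),'q',s['q'].round(2),'toolx ang',np.degrees(np.arctan2(M[1,0],M[0,0])).round(1))
    if X is not None: print('shift cm',(M.T@(np.array(X)-s['tcp_pos'])*100).round(2))
    if ang is not None:
        a=np.radians(ang);T=np.array([[np.cos(a),np.sin(a),0],[np.sin(a),-np.cos(a),0],[0,0,-1.]])
        print('dr',Ro.from_matrix(M.T@T).as_rotvec().round(3))
        if X is not None: print('shift in target axes',(T.T@(np.array(X)-s['tcp_pos'])*100).round(2))
E
python3 -c "
from h import *
togo([.588,.119,.215],107.8)"
```

```text
clock 0.98 tcp [0.4061 0.3782 0.2263] F [ 0.6  0.3 -0.6] T [ 0.04 -0.04 -0.  ] w 0.0852 q [-0.83  0.38  0.    1.79 -0.01  0.97  0.77] toolx ang 91.1
shift cm [-26.27  17.7    1.04]
dr [-0.008  0.001 -0.292]
shift in target axes [-30.24   9.39   1.13]
```

Call:
servo_tool:
  delta_pos:
    - [-2.7,1.6,0.1]
    - [-2.8,1.5,0.1]
    - [-2.8,1.4,0.1]
    - [-2.9,1.2,0.1]
    - [-3.0,1.0,0.1]
  dr:
    - [0,0,-0.06]
    - [0,0,-0.06]
    - [0,0,-0.06]
    - [0,0,-0.06]
    - [0,0,-0.06]
  fingers: [-1,-1,-1,-1,-1]

```text
clock: 1.4
tcp_pos: [0.4978, 0.2408, 0.2202]
orientation: [-0.003, 0.579, 0.815, -0.003]
contact_force: [0.9, -0.3, 0.1]
width: 0.0852
```

Call:
servo_tool:
  delta_pos:
    - [-3.0,0.9,0.1]
    - [-3.0,0.9,0.1]
    - [-3.0,0.9,0.1]
    - [-3,0.9,0.1]
    - [-2.0,0.6,0]
  dr:
    - [0,0,0]
    - [0,0,0]
    - [0,0,0]
    - [0,0,0]
    - [0,0,0]
  fingers: [-0.6,-0.6,-0.6,-0.6,-0.6]

```text
clock: 1.82
tcp_pos: [0.5872, 0.1123, 0.2145]
orientation: [-0.003, 0.579, 0.815, -0.004]
contact_force: [0.7, 0.3, 0.2]
width: 0.068
```

```bash
python3 -c "
from h import *
togo([.588,.119,.20],107.8)
d=cap('wrist','w1')
th=.41
h=PIV+.08*U+.06*(np.sin(th)*V+np.cos(th)*np.array([0,0,1]));e=h+.022*U
print(h,proj(d,[h,e]))"
```

```text
clock 1.82 tcp [0.5872 0.1123 0.2145] F [0.7 0.3 0.2] T [-0.02 -0.03 -0.01] w 0.068 q [-0.3   0.47  0.05  1.69 -0.02  0.99  1.66] toolx ang 109.2
shift cm [0.61 0.31 1.45]
dr [-0.01   0.001  0.025]
shift in target axes [0.61 0.28 1.45]
[0.58785917 0.11892728 0.16302725] [[264.84044983 221.14189049]
 [263.90890271 248.46741305]]
```

View pics/w1.png

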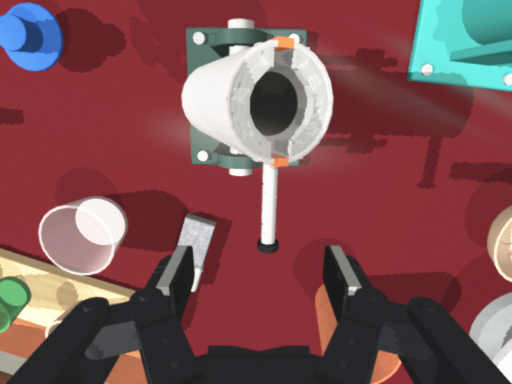

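```bash
python3 - <<'E'
from h import *
d=load('w1');X=cloud(d)
for r in (195,205,215,225,235):
    seg=X[r,258:282]; m=np.isfinite(seg[:,2])&(seg[:,2]>.14); 
    P=seg[m]; print(r,len(P),P.mean(0).round(4),P[:,2].max().round(4), 'uv',((P.mean(0)-PIV)@U).round(4),((P.mean(0)-PIV)@V).round(4))
# rim: fit plane in ring
hsv=cv2.cvtColor(d['img'],cv2.COLOR_RGB2HSV).astype(int)
o=(hsv[...,0]>5)&(hsv[...,0]<18)&(hsv[...,1]>150)&(X[...,2]>.15)
n,l,s,c=cv2.connectedComponentsWithStats(o.astype(np.uint8))
for i in range(1,n):
    if s[i,4]>10: print(c[i],s[i,4],X[l==i].mean(0).round(4))
g=(X[...,2]<.02)&(X[...,2]>.006)&(hsv[...,1]>30)&(hsv[...,2]<140)&(hsv[...,0]>60)&(hsv[...,0]<110)&(abs(X[...,0]-.519)<.12)&(abs(X[...,1]-.07)<.12)
print(cv2.minAreaRect((X[g][:,:2]*1000).astype(np.float32)))
E
```

```text
195 14 [0.5669 0.1147 0.1673] 0.1694 uv 0.0588 0.0263
205 15 [0.574  0.1169 0.167 ] 0.1689 uv 0.0662 0.0263
215 14 [0.581  0.1191 0.167 ] 0.1681 uv 0.0736 0.0262
225 14 [0.5882 0.1217 0.1671] 0.1684 uv 0.0811 0.0264
235 13 [0.5955 0.1239 0.1673] 0.169 uv 0.0888 0.0264
[284.2754491   43.38323353] 167 [0.4772 0.0909 0.1761]
[280.42168675 162.84337349] 83 [0.5418 0.1125 0.1776]
((517.7227172851562, 74.42417907714844), (147.51588439941406, 127.78781127929688), 18.259687423706055)
```

Call:
servo_tool:
  delta_pos:
    - [0.5,0.1,1.0]
    - [0.4,0.1,1.5]
    - [0,0,1.7]
    - [0,0,1.7]
    - [0,0,1.3]
  dr:
    - [0,0,0]
    - [0,0,0.01]
    - [0,0,0]
    - [0,0,0]
    - [0,0,0]
  fingers: [-0.6,-0.6,-0.6,-0.6,-0.6]

```text
clock: 2.28
tcp_pos: [0.5892, 0.1173, 0.14]
orientation: [0.0, 0.587, 0.81, -0.003]
contact_force: [0.5, -0.5, 0.7]
width: 0.0685
```

Call:
servo_tool:
  delta_pos:
    - [0,0,0]
    - [0,0,0]
    - [0,0,0]
    - [0,0,0]
    - [0,0,0]
  dr:
    - [0,0,0]
    - [0,0,0]
    - [0,0,0]
    - [0,0,0]
    - [0,0,0]
  fingers: [0.3,0.3,0.3,0.3,0.3]

```text
clock: 2.7
tcp_pos: [0.5849, 0.1214, 0.1366]
orientation: [-0.003, 0.585, 0.811, -0.005]
contact_force: [-0.8, 1.0, 0.1]
width: 0.03
```

```bash
python3 -c "
from h import *
togo([.588,.121,.144],108)
cap('wrist','w2')"
```

```text
clock 2.7 tcp [0.5849 0.1214 0.1366] F [-0.8  1.   0.1] T [-0.06  0.   -0.  ] w 0.03 q [-0.31  0.57  0.04  1.75 -0.03  0.84  1.63] toolx ang 108.4
shift cm [-0.14  0.27 -0.74]
dr [-0.011  0.001  0.007]
shift in target axes [-0.13  0.28 -0.74]
```

View pics/w2.png

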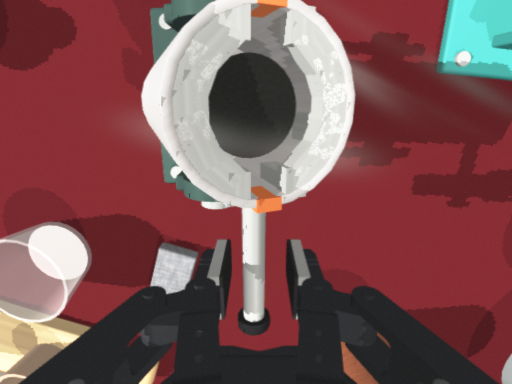

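Call:
servo_tool:
  delta_pos:
    - [0,0,0]
    - [-0.3,0,-0.1]
    - [-0.5,0,-0.1]
    - [-0.5,0,-0.1]
    - [-0.5,0,-0.1]
  dr:
    - [0,0,0]
    - [0,0,0]
    - [0,0,0]
    - [0,0,0]
    - [0,0,0]
  fingers: [0.6,0.6,0.6,0.6,0.6]

```text
clock: 3.17
tcp_pos: [0.5889, 0.1127, 0.1417]
orientation: [-0.007, 0.582, 0.813, -0.001]
contact_force: [-2.1, 9.8, -5.2]
width: 0.0172
```

Call:
servo_tool:
  delta_pos:
    - [-0.5,0,-0.1]
    - [-0.5,0,-0.1]
    - [-0.5,0,-0.1]
    - [-0.4,0,-0.1]
    - [-0.4,0,-0.1]
  dr:
    - [0,0,0]
    - [0,0,0]
    - [0,0,0]
    - [0,0,0]
    - [0,0,0]
  fingers: [0.6,0.6,0.6,0.6,0.6]

```text
clock: 3.58
tcp_pos: [0.5899, 0.1092, 0.1435]
orientation: [-0.018, 0.577, 0.816, 0.005]
contact_force: [-1.8, 9.4, -5.1]
width: 0.0171
```

```bash
python3 -c "
from h import *
togo(PIV+.08*U+np.array([0,0,.041]),108)
cap('wrist','w3')"
```

```text
clock 3.58 tcp [0.5899 0.1092 0.1435] F [-1.8  9.4 -5.1] T [ 1.69  0.17 -0.12] w 0.0171 q [-0.25  0.57  0.02  1.73 -0.06  0.86  1.71] toolx ang 109.5
shift cm [-1.39  0.05 -0.6 ]
dr [-0.014 -0.036  0.026]
shift in target axes [-1.41  0.09 -0.55]
```

View pics/w3.png

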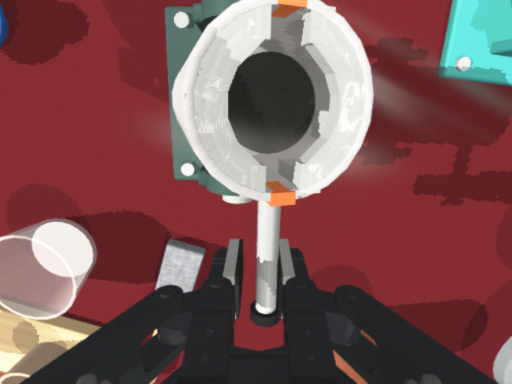

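Call:
servo_tool:
  delta_pos:
    - [-0.8,0,-0.2]
    - [-0.8,0,-0.2]
    - [-0.8,0,-0.2]
    - [-0.8,0,-0.2]
    - [-0.8,0,-0.2]
  dr:
    - [0,-0.03,0.02]
    - [0,-0.03,0.02]
    - [0,-0.03,0.02]
    - [0,-0.03,0.02]
    - [0,-0.03,0.02]
  fingers: [0.6,0.6,0.6,0.6,0.6]

```text
clock: 4.05
tcp_pos: [0.5939, 0.0918, 0.1498]
orientation: [0.03, 0.613, 0.789, -0.035]
contact_force: [-1.8, 13.6, -9.1]
width: 0.0173
```

```bash
python3 -c "
from h import *
togo(PIV+.08*U+np.array([0,0,.041]),108)"
```

```text
clock 4.05 tcp [0.5939 0.0918 0.1498] F [-1.8 13.6 -9.1] T [3.28 0.73 0.03] w 0.0173 q [-0.36  0.56  0.11  1.74  0.04  0.87  1.53] toolx ang 104.4
shift cm [0.4  0.23 0.04]
dr [-0.02   0.09  -0.063]
shift in target axes [0.38 0.26 0.08]
```

```bash
python3 - <<'E'
from h import *
for t,n in (('side','s4'),('top','t4')):
    d=cap(t,n); X=cloud(d)
    # barrel top points
    m=(abs(X[...,0]-.51)<.06)&(abs(X[...,1]-.08)<.07)&(X[...,2]>.13)&(X[...,2]<.2)
    hsv=cv2.cvtColor(d['img'],cv2.COLOR_RGB2HSV).astype(int)
    o=(hsv[...,0]>5)&(hsv[...,0]<20)&(hsv[...,1]>130)&m
    n_,l,s,c=cv2.connectedComponentsWithStats(o.astype(np.uint8))
    for i in range(1,n_): print(c[i].round(1),s[i,4],X[l==i].mean(0).round(4))
    print(X[m][:,2].max())
    w=d['img']; 
    x0,y0=((170,120) if t=='side' else (170,170))
    cv2.imwrite(f'pics/{n}c.png',cv2.resize(cv2.cvtColor(w,cv2.COLOR_RGB2BGR)[y0:y0+110,x0:x0+110],None,fx=5,fy=5,interpolation=cv2.INTER_CUBIC))
E
```

```text
[227.4 160.8] 5 [0.5514 0.0854 0.1818]
[212.1 172.9] 12 [0.4858 0.0628 0.1803]
0.18823777361815786
[210.  201.5] 6 [0.5511 0.0832 0.172 ]
[217.7 222.8] 6 [0.4876 0.0615 0.1733]
0.18841597420924755
```

View pics/s4c.png

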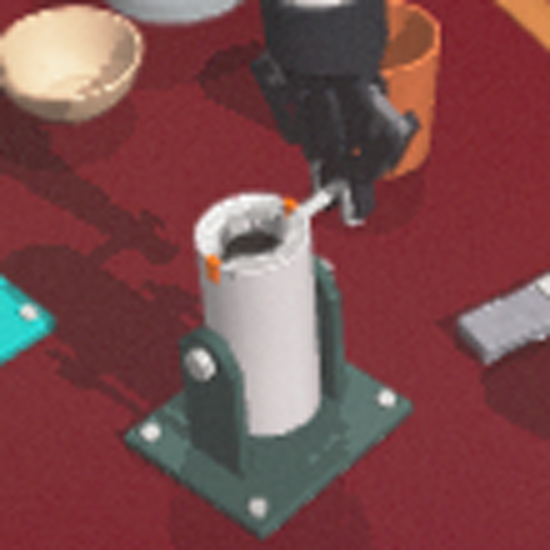

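Barrel looks upright (rim marks straight above the pivot). One more push confirms the stop.

Call:
servo_tool:
  delta_pos:
    - [-0.6,0,0]
    - [-0.8,0,0]
    - [-1.0,0,0]
    - [-1.1,0,0]
    - [-1.1,0,0]
  dr:
    - [0,0.01,-0.01]
    - [0,0.02,-0.01]
    - [0,0.02,-0.02]
    - [0,0.02,-0.02]
    - [0,0.02,-0.02]
  fingers: [0.6,0.6,0.6,0.6,0.6]

```text
clock: 4.57
tcp_pos: [0.5941, 0.0944, 0.1486]
orientation: [-0.031, 0.565, 0.824, 0.007]
contact_force: [-10.3, 22.3, 3.6]
width: 0.017
```

```bash
python3 -c "
from h import *
togo(PIV+.08*U+np.array([0,0,.041]),108)"
```

```text
clock 4.57 tcp [0.5941 0.0944 0.1486] F [-10.3  22.3   3.6] T [ 4.52  2.13 -0.23] w 0.017 q [-0.2   0.57  0.    1.71 -0.07  0.9   1.78] toolx ang 111.1
shift cm [ 0.12  0.16 -0.04]
dr [-0.025 -0.059  0.055]
shift in target axes [ 0.13  0.16 -0.04]
```

Call:
servo_tool:
  delta_pos:
    - [0.3,0,0]
    - [0,0,0]
    - [0,0,-1.0]
    - [0,0,-2.5]
    - [0,0,-3]
  dr:
    - [0,0,0]
    - [0,-0.03,0.03]
    - [0,-0.03,0.03]
    - [0,0,0]
    - [0,0,0]
  fingers: [-0.3,-0.3,-0.3,-0.3,-0.3]

```text
clock: 4.98
tcp_pos: [0.5901, 0.0969, 0.2096]
orientation: [-0.012, 0.59, 0.807, -0.015]
contact_force: [-0.2, 0.7, -0.8]
width: 0.0556
```

```bash
python3 - <<'E'
from h import *
togo([.545,-.357,.20],80)
d=cap('wrist','w5');X=cloud(d)
hsv=cv2.cvtColor(d['img'],cv2.COLOR_RGB2HSV).astype(int)
o=(hsv[...,0]>5)&(hsv[...,0]<18)&(hsv[...,1]>150)&(X[...,2]>.15)
n,l,s,c=cv2.connectedComponentsWithStats(o.astype(np.uint8))
for i in range(1,n):
    if s[i,4]>10: print(c[i],s[i,4],X[l==i].mean(0).round(4))
m=(abs(X[...,0]-.519)<.045)&(abs(X[...,1]-.073)<.045)&(X[...,2]>.172)&(X[...,2]<.195)
P=X[m]; print(len(P),cv2.minEnclosingCircle((P[:,:2]*1000).astype(np.float32)),np.median(P[:,2]))
A=np.c_[P[:,:2],np.ones(len(P))]; print(np.linalg.lstsq(A,P[:,2],rcond=None)[0])
E
```

```text
clock 4.98 tcp [0.5901 0.0969 0.2096] F [-0.2  0.7 -0.8] T [ 0.03 -0.04  0.01] w 0.0556 q [-0.28  0.49  0.06  1.67 -0.03  1.02  1.66] toolx ang 107.6
shift cm [-41.9  -17.98   1.58]
dr [-0.038  0.008  0.482]
shift in target axes [-45.48   3.44   0.96]
[255.5    51.375] 48 [0.488  0.0645 0.1783]
[256.63565891 168.3875969 ] 129 [0.5497 0.0846 0.1826]
7969 ((523.6361083984375, 75.99234008789062), 43.19417190551758) 0.18227466615076293
[-0.01229941 -0.00300992  0.18856455]
```

View pics/w5.png

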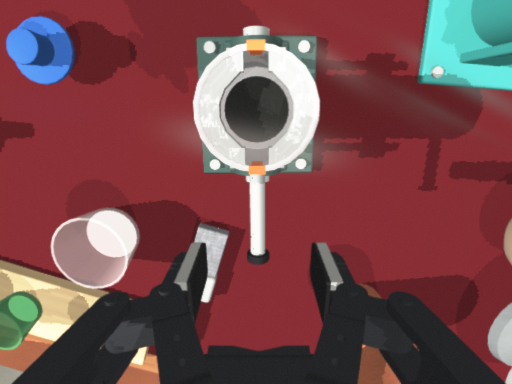

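Barrel upright at the stop: the wrist picture shows a concentric mouth at (256,110), marks at (256,46) and (257,168). Over to the cap.

Call:
servo_tool:
  delta_pos:
    - [-2.8,-1.2,0]
    - [-2.9,-0.9,0]
    - [-3.0,-0.6,0]
    - [-3.0,-0.3,0]
    - [-3.0,0,0]
  dr:
    - [-0.01,0,0.1]
    - [-0.01,0,0.1]
    - [-0.01,0,0.1]
    - [-0.01,0,0.1]
    - [0,0,0.09]
  fingers: [-0.4,-0.4,-0.4,-0.4,-0.4]

```text
clock: 5.45
tcp_pos: [0.5843, -0.0507, 0.2228]
orientation: [0.008, 0.771, 0.637, 0.012]
contact_force: [0.2, 0.3, -0.1]
width: 0.0597
```

Call:
servo_tool:
  delta_pos:
    - [-3.0,0.2,0]
    - [-3.0,0.2,0]
    - [-3.0,0.2,0]
    - [-3.0,0.2,0]
    - [-2.5,0.2,0]
  dr:
    - [0,0,0]
    - [0,0,0]
    - [0,0,0]
    - [0,0,0]
    - [0,0,0]
  fingers: [-0.4,-0.4,-0.4,-0.4,-0.4]

```text
clock: 5.87
tcp_pos: [0.5643, -0.2073, 0.2248]
orientation: [0.012, 0.774, 0.633, 0.012]
contact_force: [-0.3, -0.1, 0.4]
width: 0.0599
```

```bash
python3 - <<'E'
from h import *
togo([.545,-.357,.16],80)
E
```

```text
clock 5.87 tcp [ 0.5643 -0.2073  0.2248] F [-0.3 -0.1  0.4] T [-0.05  0.03 -0.  ] w 0.0599 q [ 0.1   0.45  0.24  1.72 -0.13  0.96  1.76] toolx ang 78.5
shift cm [-15.08   0.88   6.46]
dr [ 0.034 -0.003 -0.026]
shift in target axes [-15.08   0.7    6.48]
```

Call:
servo_tool:
  delta_pos:
    - [-3.2,0.2,0.6]
    - [-3.2,0.2,1.2]
    - [-3.2,0.2,1.2]
    - [-3.0,0.2,1.2]
    - [-2.4,0.2,1.0]
  dr:
    - [0.01,0,0]
    - [0.01,0,0]
    - [0.01,0,0]
    - [0,0,0]
    - [0,0,-0.02]
  fingers: [-0.4,-0.4,-0.4,-0.4,-0.4]

```text
clock: 6.28
tcp_pos: [0.5442, -0.3692, 0.1759]
orientation: [0.006, 0.769, 0.639, 0.003]
contact_force: [-0.7, -0.0, -0.5]
width: 0.0598
```

```bash
python3 - <<'E'
from h import *
d=cap('wrist','w6');X=cloud(d)
hsv=cv2.cvtColor(d['img'],cv2.COLOR_RGB2HSV).astype(int)
o=(hsv[...,0]>5)&(hsv[...,0]<22)&(hsv[...,1]>150)&(X[...,2]>.064)&(X[...,2]<.08)&(abs(X[...,0]-.54)<.06)
P=X[o];print(len(P),np.median(P[:,2]),cv2.minAreaRect((P[:,:2]*1000).astype(np.float32)),P.mean(0))
togo([.545,-.357,.04],80)
E
```

```text
30 0.06848517609650656 ((567.680908203125, -362.38116455078125), (17.473623275756836, 9.080443382263184), 81.57113647460938) [ 0.5687729  -0.3604427   0.06836593]
clock 6.33 tcp [ 0.5408 -0.375   0.1741] F [-2.  -4.5  0.4] T [-0.3   0.16  0.03] w 0.0598 q [ 0.37  0.61  0.25  1.59 -0.17  0.95  2.06] toolx ang 79.2
shift cm [ 1.93 -0.06 13.4 ]
dr [ 0.01   0.006 -0.014]
shift in target axes [ 1.85  0.1  13.41]
```

View pics/w6.png

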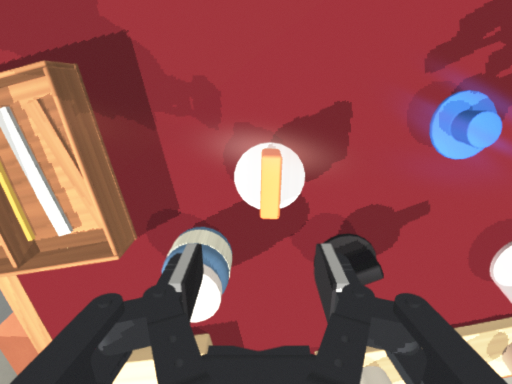

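```bash
python3 - <<'E'
from h import *
d=cap('wrist','w7');X=cloud(d)
hsv=cv2.cvtColor(d['img'],cv2.COLOR_RGB2HSV).astype(int)
o=(hsv[...,0]>5)&(hsv[...,0]<28)&(hsv[...,1]>90)&(X[...,2]>.064)&(X[...,2]<.08)&(abs(X[...,0]-.54)<.06)&(abs(X[...,1]+.36)<.05)
P=X[o];print(len(P),np.median(P[:,2]),cv2.minAreaRect((P[:,:2]*1000).astype(np.float32)),P.mean(0))
w=(X[...,2]>.03)&(X[...,2]<.045)&(abs(X[...,0]-.54)<.06)&(abs(X[...,1]+.36)<.05)
print(cv2.minEnclosingCircle((X[w][:,:2]*1000).astype(np.float32)))
c=cv2.minAreaRect((P[:,:2]*1000).astype(np.float32))[0]
togo([c[0]/1000,c[1]/1000,.04],80)
E
```

```text
1276 0.06951487408989875 ((542.8804931640625, -357.2254638671875), (17.706565856933594, 59.158912658691406), 79.04890441894531) [ 0.54126488 -0.35711749  0.06937889]
((543.51611328125, -356.76153564453125), 35.08146286010742)
clock 6.38 tcp [ 0.5414 -0.3722  0.1748] F [-0.7  0.1  0.6] T [ 0.01 -0.01  0.02] w 0.0596 q [ 0.36  0.61  0.25  1.59 -0.17  0.95  2.05] toolx ang 79.1
shift cm [ 1.55 -0.27 13.47]
dr [ 0.01   0.004 -0.015]
shift in target axes [ 1.5  -0.12 13.48]
```

Call:
servo_tool:
  delta_pos:
    - [0.8,-0.1,1.0]
    - [0.7,-0.1,2.2]
    - [0,0,2.6]
    - [0,0,2.6]
    - [0,0,2.0]
  dr:
    - [0.01,0,0]
    - [0,0,0]
    - [0,0,0]
    - [0,0,0]
    - [0,0,0]
  fingers: [-0.4,-0.4,-0.4,-0.4,-0.4]

```text
clock: 6.8
tcp_pos: [0.5477, -0.3562, 0.0721]
orientation: [0.006, 0.771, 0.637, 0.001]
contact_force: [-0.2, 0.3, -0.8]
width: 0.0597
```

```bash
python3 - <<'E'
from h import *
togo([.543,-.357,.041],79)
E
```

```text
clock 6.8 tcp [ 0.5477 -0.3562  0.0721] F [-0.2  0.3 -0.8] T [ 0.04  0.05 -0.03] w 0.0597 q [ 0.36  0.74  0.22  1.65 -0.2   0.77  2.05] toolx ang 79.1
shift cm [-0.15 -0.48  3.1 ]
dr [0.01  0.007 0.001]
shift in target axes [-0.17 -0.44  3.11]
```

Call:
servo_tool:
  delta_pos:
    - [-0.1,-0.2,1.0]
    - [0,-0.1,0.8]
    - [0,-0.1,0.6]
    - [0,0,0.3]
    - [0,0,0]
  dr:
    - [0.01,0,0]
    - [0,0,0]
    - [0,0,0]
    - [0,0,0]
    - [0,0,0]
  fingers: [-0.4,-0.4,-0.4,-0.4,-0.4]

```text
clock: 7.22
tcp_pos: [0.5435, -0.3492, 0.0397]
orientation: [-0.002, 0.769, 0.639, -0.003]
contact_force: [-0.1, 0.1, -0.3]
width: 0.0597
```

```bash
python3 - <<'E'
from h import *
togo([.543,-.357,.041],79)
E
```

```text
clock 7.22 tcp [ 0.5435 -0.3492  0.0397] F [-0.1  0.1 -0.3] T [-0.04  0.02  0.04] w 0.0597 q [ 0.36  0.78  0.21  1.66 -0.21  0.73  2.05] toolx ang 79.4
shift cm [-0.77  0.1  -0.13]
dr [-0.006  0.003  0.007]
shift in target axes [-0.77  0.1  -0.13]
```

Call:
servo_tool:
  delta_pos:
    - [-0.4,0.1,-0.1]
    - [-0.4,0,0]
    - [0,0,0]
    - [0,0,0]
    - [0,0,0]
  dr:
    - [0,0,0]
    - [0,0,0]
    - [0,0,0]
    - [0,0,0]
    - [0,0,0]
  fingers: [-0.4,-0.4,-0.4,-0.4,0.2]

```text
clock: 7.63
tcp_pos: [0.5451, -0.3604, 0.0448]
orientation: [0.002, 0.77, 0.639, -0.002]
contact_force: [0.3, 0.1, -0.6]
width: 0.0493
```

```bash
python3 - <<'E'
from h import *
togo([.543,-.357,.041],79)
E
```

```text
clock 7.63 tcp [ 0.5451 -0.3604  0.0448] F [ 0.3  0.1 -0.6] T [0.06 0.02 0.01] w 0.0493 q [ 0.37  0.78  0.21  1.64 -0.21  0.74  2.06] toolx ang 79.4
shift cm [ 0.3  -0.27  0.38]
dr [-0.     0.006  0.006]
shift in target axes [ 0.29 -0.27  0.38]
```

Call:
servo_tool:
  delta_pos:
    - [0.3,-0.2,0.3]
    - [0,0,0]
    - [0,0,0]
    - [0,0,0]
    - [0,0,0]
  dr:
    - [0,0,0]
    - [0,0,0]
    - [0,0,0]
    - [0,0,0]
    - [0,0,0]
  fingers: [0.3,0.3,0.3,0.3,0.3]

```text
clock: 8.05
tcp_pos: [0.5437, -0.3567, 0.042]
orientation: [0.002, 0.77, 0.638, -0.002]
contact_force: [0.9, 0.5, 0.1]
width: 0.0299
```

```bash
python3 - <<'E'
from h import *
togo([.543,-.357,.041],79)
E
```

```text
clock 8.05 tcp [ 0.5437 -0.3567  0.042 ] F [0.9 0.5 0.1] T [-0.   -0.01  0.  ] w 0.0299 q [ 0.37  0.78  0.21  1.65 -0.21  0.73  2.06] toolx ang 79.4
shift cm [-0.04 -0.07  0.1 ]
dr [0.    0.006 0.006]
shift in target axes [-0.04 -0.07  0.1 ]
```

Well placed. Closing with a firm grip.

Call:
servo_tool:
  delta_pos:
    - [0,0,0]
    - [0,0,0]
    - [0,0,0]
    - [0,0,0]
    - [0,0,0]
  dr:
    - [0,0,0]
    - [0,0,0]
    - [0,0,0]
    - [0,0,0]
    - [0,0,0]
  fingers: [1,1,1,1,1]
  grip_force: 90

```text
clock: 8.47
tcp_pos: [0.5438, -0.3567, 0.0421]
orientation: [0.002, 0.77, 0.639, -0.002]
contact_force: [-0.5, 0.0, 1.0]
width: 0.0164
```

Call:
servo_tool:
  delta_pos:
    - [0,0,-0.5]
    - [0,0,-1.5]
    - [0,0,-2]
    - [0,0,-2.5]
    - [0,0,-2.5]
  dr:
    - [0,0,0]
    - [0,0,0]
    - [0,0,0]
    - [0,0,0]
    - [0,0,0]
  fingers: [1,1,1,1,1]

```text
clock: 8.88
tcp_pos: [0.5391, -0.3531, 0.1309]
orientation: [-0.005, 0.77, 0.639, -0.005]
contact_force: [0.2, -0.5, -1.2]
width: 0.0165
```

```bash
python3 - <<'E'
from h import *
togo([.519,.0735,.26],108)
cap('wrist','w8')
E
```

```text
clock 8.88 tcp [ 0.5391 -0.3531  0.1309] F [ 0.2 -0.5 -1.2] T [-0.04 -0.03 -0.  ] w 0.0165 q [ 0.34  0.66  0.24  1.63 -0.18  0.89  2.03] toolx ang 79.4
shift cm [ 41.54 -10.02 -12.82]
dr [-0.013 -0.002 -0.5  ]
shift in target axes [ 41.19  11.27 -12.91]
```

View pics/w8.png

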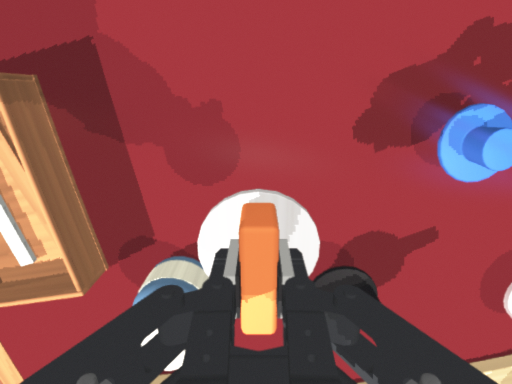

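Call:
servo_tool:
  delta_pos:
    - [2.0,-0.5,-1.8]
    - [2.4,-0.4,-1.8]
    - [2.7,-0.1,-1.8]
    - [2.8,0.2,-1.8]
    - [2.8,0.5,-1.8]
  dr:
    - [0,0,-0.1]
    - [0,0,-0.1]
    - [0,0,-0.1]
    - [0,0,-0.1]
    - [0,0,-0.1]
  fingers: [1,1,1,1,1]

```text
clock: 9.35
tcp_pos: [0.5317, -0.2312, 0.2334]
orientation: [0.001, 0.585, 0.811, -0.006]
contact_force: [1.9, 0.6, -2.0]
width: 0.0165
```

Call:
servo_tool:
  delta_pos:
    - [2.8,0.8,-1.5]
    - [2.8,0.8,-1]
    - [2.8,0.8,-0.5]
    - [2.8,0.8,0]
    - [2.0,0.6,0]
  dr:
    - [0,0,0]
    - [0,0,0]
    - [0,0,0]
    - [0,0,0]
    - [0,0,0]
  fingers: [1,1,1,1,1]

```text
clock: 9.77
tcp_pos: [0.5262, -0.0874, 0.2735]
orientation: [0.007, 0.583, 0.812, -0.003]
contact_force: [-0.7, 0.7, -1.8]
width: 0.0164
```

```bash
python3 - <<'E'
from h import *
togo([.519,.0735,.26],108)
E
```

```text
clock 9.77 tcp [ 0.5262 -0.0874  0.2735] F [-0.7  0.7 -1.8] T [ 0.06 -0.03  0.02] w 0.0164 q [ 0.01  0.28  0.07  1.81 -0.01  1.04  1.98] toolx ang 108.6
shift cm [15.5   4.46  1.12]
dr [0.003 0.016 0.011]
shift in target axes [15.53  4.29  1.35]
```

Call:
servo_tool:
  delta_pos:
    - [3.0,0.8,0]
    - [3.4,1.0,0]
    - [3.2,1.0,0]
    - [2.5,0.8,0.2]
    - [1.2,0.4,0.2]
  dr:
    - [0,0.01,0]
    - [0,0,0]
    - [0,0,0]
    - [0,0,0]
    - [0,0,0]
  fingers: [1,1,1,1,1]

```text
clock: 10.18
tcp_pos: [0.52, 0.0588, 0.2745]
orientation: [0.006, 0.583, 0.812, 0.002]
contact_force: [-0.1, 0.5, -1.7]
width: 0.0165
```

Call:
servo_tool:
  delta_pos:
    - [0.5,0.1,0.2]
    - [0.3,0.1,0.2]
    - [0,0,0]
    - [0,0,0]
    - [0,0,0]
  dr:
    - [0,0,0]
    - [0,0,0]
    - [0,0,0]
    - [0,0,0]
    - [0,0,0]
  fingers: [1,1,1,1,1]

```text
clock: 10.6
tcp_pos: [0.5185, 0.0681, 0.2722]
orientation: [0.007, 0.582, 0.813, 0.002]
contact_force: [0.6, -0.6, -1.6]
width: 0.0166
```

```bash
python3 - <<'E'
from h import *
togo([.519,.0735,.26],108)
d=cap('side','s9'); cv2.imwrite('pics/s9c.png',cv2.resize(cv2.cvtColor(d['img'],cv2.COLOR_RGB2BGR)[100:230,160:290],None,fx=4.5,fy=4.5,interpolation=cv2.INTER_CUBIC))
cap('wrist','w9'); cap('top','t9')
E
```

```text
clock 10.6 tcp [0.5185 0.0681 0.2722] F [ 0.6 -0.6 -1.6] T [-0.02  0.02 -0.04] w 0.0166 q [-0.21  0.27 -0.01  1.84  0.01  1.02  1.67] toolx ang 108.8
shift cm [0.51 0.21 1.22]
dr [0.012 0.008 0.013]
shift in target axes [0.5  0.21 1.22]
```

View pics/s9c.png

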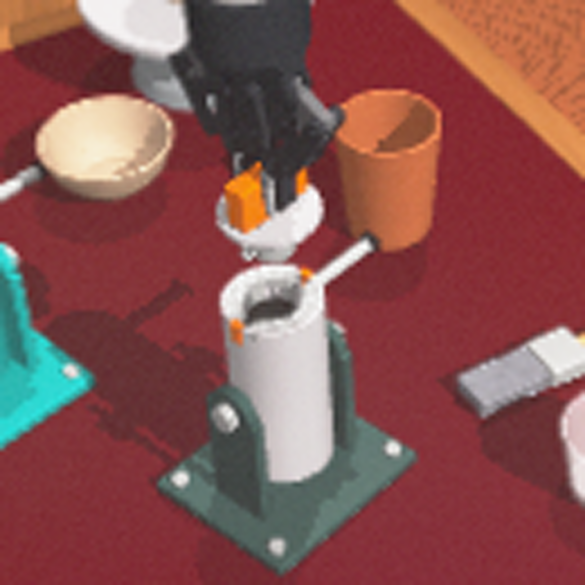

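View pics/w9.png

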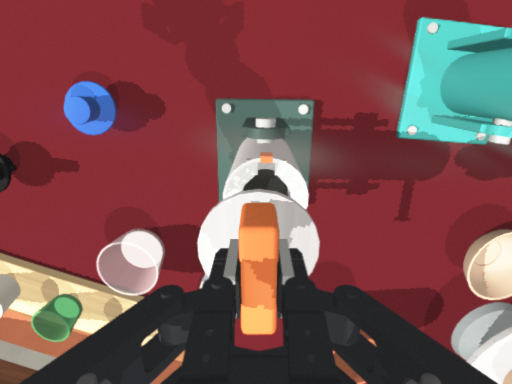

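```bash
python3 - <<'E'
from h import *
from scipy.optimize import least_squares
s=readout.sense();tcp=s['tcp_pos']
def circ(P,r):
    f=lambda p:np.hypot(P[:,0]-p[0],P[:,1]-p[1])-r
    q=least_squares(f,P[:,:2].mean(0),loss='soft_l1',f_scale=.001); return q.x.round(4),np.sqrt(q.cost/len(P)).round(5)
for n in ('s9','w9','t9','w5'):
    d=load(n);X=cloud(d);hsv=cv2.cvtColor(d['img'],cv2.COLOR_RGB2HSV).astype(int)
    near=(abs(X[...,0]-.519)<.06)&(abs(X[...,1]-.072)<.06)
    w=hsv[...,1]<70
    fl=near&(X[...,2]>tcp[2]-.013)&(X[...,2]<tcp[2]-.003)&w
    rim=near&(X[...,2]>.176)&(X[...,2]<.192)&w
    for nm,m in (('flange',fl),('rim',rim)):
        if m.sum()<20: continue
        P=X[m]; h=cv2.convexHull((P[:,:2]*1e4).astype(np.int32)).reshape(-1,2)/1e4
        print(n,nm,m.sum(),'z',np.median(P[:,2]).round(4),'enc',np.round(cv2.minEnclosingCircle((P[:,:2]*1000).astype(np.float32))[0],1),'fit',circ(h,.035 if nm=='flange' else .036))
    # barrel sides cylinder
    b=near&(X[...,2]>.1)&(X[...,2]<.17)&w
    P=X[b]; P=P[np.hypot(*(P[:,:2]-[.519,.073]).T)<.042]
    if len(P)>50 and n[0]=='s': print(n,'cyl',circ(P,.036))
    o=near&(hsv[...,0]>5)&(hsv[...,0]<22)&(hsv[...,1]>110)&(X[...,2]>tcp[2]+.02)
    P=X[o]
    if len(P)>20: print(n,'bar',cv2.minAreaRect((P[:,:2]*1000).astype(np.float32)),P[:,2].max())
print(tcp)
E
```

```text
s9 flange 132 z 0.2671 enc [519.2  66.9] fit (array([0.5201, 0.0677]), np.float64(0.00063))
s9 rim 217 z 0.183 enc [518.6  72.4] fit (array([0.5192, 0.073 ]), np.float64(0.00067))
s9 cyl (array([0.5199, 0.0736]), np.float64(0.00184))
s9 bar ((524.4894409179688, 48.93700408935547), (31.09722900390625, 75.2881851196289), 55.57991409301758) 0.3576192478982893
w9 flange 4441 z 0.2658 enc [518.6  69. ] fit (array([0.5187, 0.0689]), np.float64(0.00024))
w9 rim 1683 z 0.1823 enc [516.8  74.2] fit (array([0.5178, 0.0743]), np.float64(0.00022))
w9 bar ((520.5089721679688, 65.40904998779297), (60.254783630371094, 90.0732650756836), 36.28872299194336) 0.3571513605939715
w5 flange 626 z 0.2645 enc [569.5 125.3] fit (array([0.6015, 0.1386]), np.float64(0.00073))
w5 rim 7350 z 0.1823 enc [517.4  74.5] fit (array([0.5177, 0.074 ]), np.float64(0.00025))
[0.51864083 0.06821747 0.27216389]
```

```bash
cat >> h.py <<'E'
TX=np.array([.5177,.0736])
E
python3 -c "
from h import *
togo([*TX,.235],108.1)"
```

```text
clock 10.75 tcp [0.5186 0.0682 0.2722] F [-0.2  0.9 -2.7] T [-0.07 -0.03  0.04] w 0.0168 q [-0.21  0.27 -0.01  1.84  0.01  1.02  1.67] toolx ang 108.8
shift cm [0.57 0.04 3.71]
dr [0.012 0.008 0.012]
shift in target axes [0.54 0.08 3.72]
```

Call:
servo_tool:
  delta_pos:
    - [0.3,0,0.6]
    - [0.2,0.1,1.0]
    - [0,0,1.0]
    - [0,0,0.7]
    - [0,0,0.3]
  dr:
    - [0.01,0.01,0.01]
    - [0,0,0]
    - [0,0,0]
    - [0,0,0]
    - [0,0,0]
  fingers: [1,1,1,1,1]

```text
clock: 11.17
tcp_pos: [0.5184, 0.0723, 0.2327]
orientation: [-0.001, 0.588, 0.809, 0.001]
contact_force: [0.2, 0.1, -1.1]
width: 0.0161
```

```bash
python3 -c "
from h import *
togo([*TX,.235],108.1)"
```

```text
clock 11.17 tcp [0.5184 0.0723 0.2327] F [ 0.2  0.1 -1.1] T [-0.    0.04 -0.03] w 0.0161 q [-0.21  0.32 -0.01  1.87  0.    0.95  1.66] toolx ang 108.0
shift cm [ 0.15 -0.03 -0.23]
dr [ 0.001 -0.003 -0.002]
shift in target axes [ 0.15 -0.03 -0.23]
```

Call:
servo_tool:
  delta_pos:
    - [0.15,0,0]
    - [0,0,0.3]
    - [0,0,0.4]
    - [0,0,0.4]
    - [0,0,0.2]
  dr:
    - [0,0,0]
    - [0,0,0]
    - [0,0,0]
    - [0,0,0]
    - [0,0,0]
  fingers: [1,1,1,1,1]

```text
clock: 11.58
tcp_pos: [0.5173, 0.074, 0.2172]
orientation: [-0.001, 0.588, 0.809, 0.001]
contact_force: [0.0, -0.7, -2.0]
width: 0.0167
```

```bash
python3 -c "
from h import *
togo([*TX,.21],108.1)"
```

```text
clock 11.58 tcp [0.5173 0.074  0.2172] F [ 0.  -0.7 -2. ] T [-0.    0.02  0.01] w 0.0167 q [-0.21  0.34 -0.02  1.89  0.    0.92  1.65] toolx ang 108.0
shift cm [-0.05  0.02  0.72]
dr [-0.001 -0.003 -0.002]
shift in target axes [-0.05  0.02  0.72]
```

Call:
servo_tool:
  delta_pos:
    - [0,0,0.2]
    - [0,0,0.3]
    - [0,0,0.3]
    - [0,0,0.3]
    - [0,0,0.3]
  dr:
    - [0,0,0]
    - [0,0,0]
    - [0,0,0]
    - [0,0,0]
    - [0,0,0]
  fingers: [1,1,1,1,1]

```text
clock: 12.0
tcp_pos: [0.5179, 0.0741, 0.203]
orientation: [-0.001, 0.588, 0.809, 0.001]
contact_force: [-2.8, -0.7, 4.0]
width: 0.0168
```

```bash
python3 -c "
from h import *
togo([*TX,.195],108.1)"
```

```text
clock 12.0 tcp [0.5179 0.0741 0.203 ] F [-2.8 -0.7  4. ] T [-0.03  0.61  0.02] w 0.0168 q [-0.21  0.36 -0.02  1.9   0.    0.88  1.65] toolx ang 108.0
shift cm [-0.04 -0.03  0.8 ]
dr [ 0.001 -0.003 -0.002]
shift in target axes [-0.04 -0.03  0.8 ]
```

Call:
servo_tool:
  delta_pos:
    - [-0.05,0,0.5]
    - [0,0,0.6]
    - [0,0,0.7]
    - [0,0,0.8]
    - [0,0,0.8]
  dr:
    - [0,0,0]
    - [0,0,0]
    - [0,0,0]
    - [0,0,0]
    - [0,0,0]
  fingers: [1,1,1,1,1]

```text
clock: 12.42
tcp_pos: [0.5181, 0.074, 0.1947]
orientation: [-0.001, 0.589, 0.808, 0.002]
contact_force: [-31.5, -6.3, 77.3]
width: 0.017
```

```bash
python3 -c "
from h import *
togo([*TX,.195],108.1)"
```

```text
clock 12.42 tcp [0.5181 0.074  0.1947] F [-31.5  -6.3  77.3] T [-1.17  6.61  0.18] w 0.017 q [-0.21  0.37 -0.02  1.91  0.    0.87  1.65] toolx ang 107.9
shift cm [-0.03 -0.05 -0.03]
dr [ 0.001 -0.004 -0.004]
shift in target axes [-0.03 -0.05 -0.03]
```

Call:
servo_tool:
  delta_pos:
    - [0,0,0.3]
    - [0,0,0.3]
    - [0,0,0.3]
    - [0,0,0.3]
    - [0,0,0.3]
  dr:
    - [0,0,0]
    - [0,0,0]
    - [0,0,0]
    - [0,0,0]
    - [0,0,0]
  fingers: [1,1,1,1,1]

```text
clock: 12.83
tcp_pos: [0.5184, 0.0741, 0.1948]
orientation: [0.0, 0.589, 0.808, 0.004]
contact_force: [-11.9, -2.3, 29.4]
width: 0.0167
```

```bash
python3 -c "
from h import *
togo([*TX,.195],108.1)
d=cap('side','s10'); cv2.imwrite('pics/s10c.png',cv2.resize(cv2.cvtColor(d['img'],cv2.COLOR_RGB2BGR)[100:230,160:290],None,fx=4.5,fy=4.5,interpolation=cv2.INTER_CUBIC))
"
```

```text
clock 12.83 tcp [0.5184 0.0741 0.1948] F [-11.9  -2.3  29.4] T [-0.45  2.82  0.03] w 0.0167 q [-0.21  0.37 -0.02  1.91  0.    0.86  1.65] toolx ang 107.9
shift cm [-0.03 -0.08 -0.02]
dr [ 0.006 -0.004 -0.004]
shift in target axes [-0.03 -0.08 -0.02]
```

View pics/s10c.png

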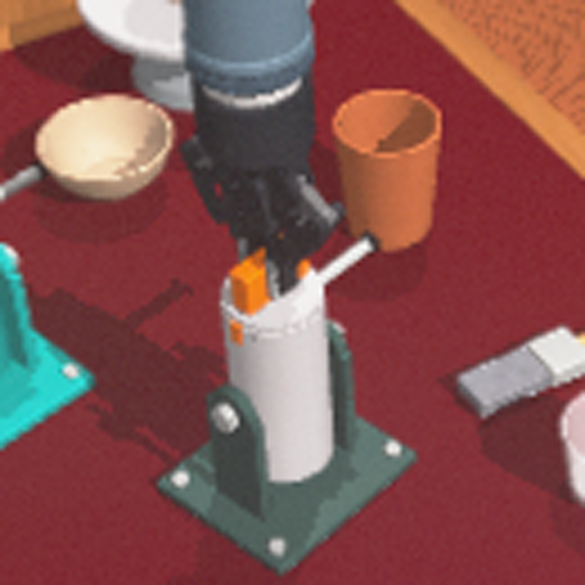

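Flange is on the rim (seam at crop 270,325). Twisting clockwise while pressing.

Call:
servo_tool:
  delta_pos:
    - [0,0,0.3]
    - [0,0,0.3]
    - [0,0,0.3]
    - [0,0,0.3]
    - [0,0,0.3]
  dr:
    - [0,0,0.05]
    - [0,0,0.08]
    - [0,0,0.1]
    - [0,0,0.1]
    - [0,0,0.1]
  fingers: [1,1,1,1,1]

```text
clock: 13.3
tcp_pos: [0.5223, 0.0752, 0.1948]
orientation: [0.002, 0.751, 0.66, 0.008]
contact_force: [-13.8, -1.3, 33.5]
width: 0.0166
```

```bash
python3 -c "
from h import *
togo([*TX,.195],22)"
```

```text
clock 13.3 tcp [0.5223 0.0752 0.1948] F [-13.8  -1.3  33.5] T [-0.63  3.49  0.73] w 0.0166 q [-0.29  0.37  0.08  1.91 -0.04  0.85  1.25] toolx ang 82.6
shift cm [-0.22 -0.44 -0.03]
dr [ 0.006 -0.016  1.057]
shift in target axes [-0.49 -0.02 -0.02]
```

Call:
servo_tool:
  delta_pos:
    - [-0.05,-0.2,0.3]
    - [-0.05,-0.2,0.3]
    - [-0.05,-0.2,0.3]
    - [-0.1,-0.2,0.3]
    - [-0.1,-0.2,0.3]
  dr:
    - [0,0,0.1]
    - [0,0,0.1]
    - [0,0,0.1]
    - [0,0,0.1]
    - [0,0,0.1]
  fingers: [1,1,1,1,1]

```text
clock: 13.72
tcp_pos: [0.5227, 0.0753, 0.1952]
orientation: [0.004, 0.896, 0.444, 0.02]
contact_force: [-5.1, -1.8, 22.5]
width: 0.0167
```

```bash
python3 -c "
from h import *
togo([*TX,.195],22)"
```

```text
clock 13.72 tcp [0.5227 0.0753 0.1952] F [-5.1 -1.8 22.5] T [-0.52  1.49  0.37] w 0.0167 q [-0.38  0.36  0.19  1.94 -0.09  0.82  0.78] toolx ang 52.7
shift cm [-0.43 -0.29 -0.  ]
dr [ 0.015 -0.038  0.536]
shift in target axes [-0.52 -0.03  0.02]
```

Call:
servo_tool:
  delta_pos:
    - [-0.2,-0.2,0.35]
    - [-0.2,-0.2,0.35]
    - [-0.2,-0.1,0.35]
    - [-0.3,-0.1,0.35]
    - [-0.3,-0.1,0.35]
  dr:
    - [0,-0.02,0.1]
    - [0,-0.02,0.1]
    - [0,-0.01,0.1]
    - [0,0,0.1]
    - [0,0,0.1]
  fingers: [1,1,1,1,1]

```text
clock: 14.13
tcp_pos: [0.5197, 0.0751, 0.1948]
orientation: [0.011, 0.98, 0.198, 0.011]
contact_force: [-11.4, -3.9, 38.6]
width: 0.0167
```

```bash
python3 -c "
from h import *
togo([*TX,.195],22)
d=cap('wrist','w11')
d=cap('side','s11'); cv2.imwrite('pics/s11c.png',cv2.resize(cv2.cvtColor(d['img'],cv2.COLOR_RGB2BGR)[100:230,160:290],None,fx=4.5,fy=4.5,interpolation=cv2.INTER_CUBIC))
"
```

```text
clock 14.13 tcp [0.5197 0.0751 0.1948] F [-11.4  -3.9  38.6] T [-0.99  3.73  0.86] w 0.0167 q [-0.5   0.37  0.32  1.94 -0.12  0.84  0.28] toolx ang 22.9
shift cm [-0.24  0.06 -0.02]
dr [ 0.025 -0.017  0.015]
shift in target axes [-0.24  0.07 -0.02]
```

View pics/s11c.png

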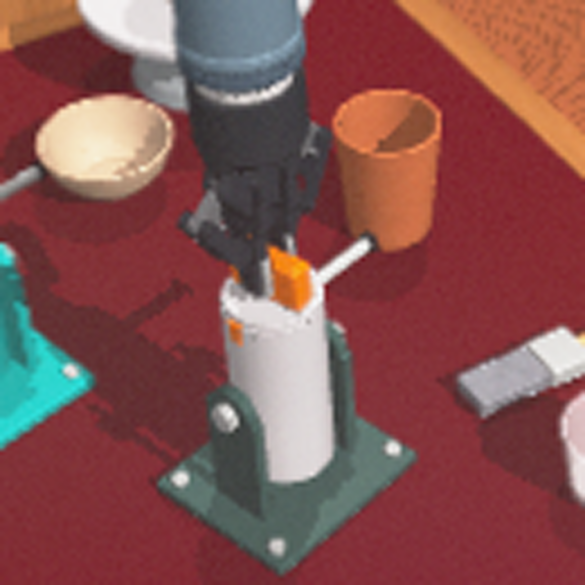

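View pics/w11.png

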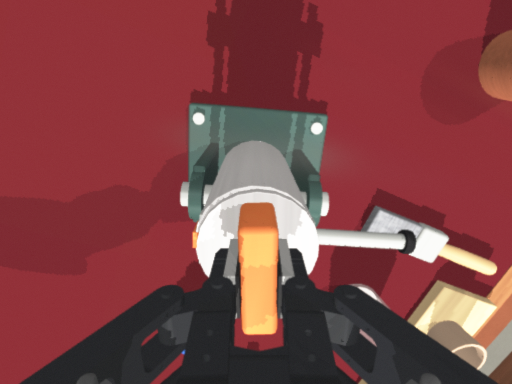

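Call:
servo_tool:
  delta_pos:
    - [-0.15,0,0.3]
    - [-0.15,0,0.3]
    - [-0.15,0,0.3]
    - [-0.1,0,0.3]
    - [-0.1,0,0.3]
  dr:
    - [0.02,-0.01,0.06]
    - [0.01,0,0.08]
    - [0,0,0.08]
    - [0,0,0.08]
    - [0,0,0.08]
  fingers: [1,1,1,1,1]

```text
clock: 14.65
tcp_pos: [0.5188, 0.0752, 0.1952]
orientation: [-0.002, 1.0, 0.03, 0.009]
contact_force: [-8.7, -5.2, 30.0]
width: 0.0166
```

```bash
python3 -c "
from h import *
togo([*TX,.195],22)
"
```

```text
clock 14.65 tcp [0.5188 0.0752 0.1952] F [-8.7 -5.2 30. ] T [-1.18  2.55  7.81] w 0.0166 q [-0.54  0.37  0.38  1.94 -0.19  0.85  0.  ] toolx ang 3.4
shift cm [-0.11  0.16  0.02]
dr [-0.001 -0.018 -0.325]
shift in target axes [-0.16  0.11  0.02]
```

Call:
servo_tool:
  delta_pos:
    - [0,0,0.3]
    - [0,0,0.3]
    - [0,0,0.3]
    - [0,0,0.3]
    - [0,0,0.3]
  dr:
    - [0,0,-0.05]
    - [0,0,0]
    - [0,0,0]
    - [0,0,0.01]
    - [0,0,0.01]
  fingers: [1,1,1,1,1]

```text
clock: 15.07
tcp_pos: [0.5186, 0.0761, 0.195]
orientation: [0.004, 0.997, 0.079, 0.008]
contact_force: [-13.2, -4.1, 32.4]
width: 0.0166
```

```bash
python3 - <<'E'
from h import *
togo([*TX,.195],16)
d=cap('wrist','w12')
d=cap('side','s12'); cv2.imwrite('pics/s12c.png',cv2.resize(cv2.cvtColor(d['img'],cv2.COLOR_RGB2BGR)[100:230,160:290],None,fx=4.5,fy=4.5,interpolation=cv2.INTER_CUBIC))
for n in ('w11','w12'):
    d=load(n);X=cloud(d);hsv=cv2.cvtColor(d['img'],cv2.COLOR_RGB2HSV).astype(int)
    o=(hsv[...,0]>3)&(hsv[...,0]<28)&(hsv[...,1]>110)&(abs(X[...,2]-.222)<.008)&(abs(X[...,0]-.519)<.05)&(abs(X[...,1]-.073)<.05)
    P=X[o]; print(n,len(P),cv2.minAreaRect((P[:,:2]*1000).astype(np.float32)))
E
```

```text
clock 15.07 tcp [0.5186 0.0761 0.195 ] F [-13.2  -4.1  32.4] T [-0.82  3.16  3.72] w 0.0166 q [-0.53  0.37  0.36  1.93 -0.16  0.85  0.08] toolx ang 9.1
shift cm [-0.12  0.23  0.  ]
dr [ 0.01  -0.015 -0.121]
shift in target axes [-0.15  0.21  0.  ]
w11 4284 ((518.267333984375, 76.19298553466797), (18.50318145751953, 59.851627349853516), 24.063074111938477)
w12 4131 ((517.7842407226562, 75.47179412841797), (18.598072052001953, 60.64087677001953), 17.106773376464844)
```

View pics/w12.png

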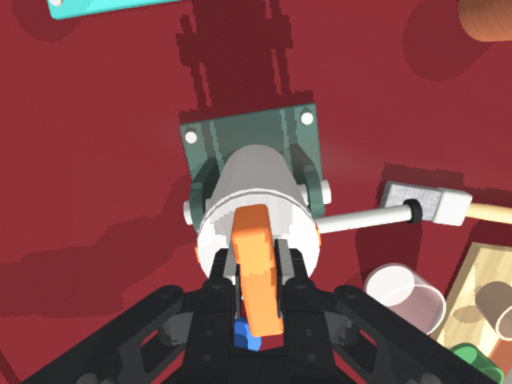

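View pics/s12c.png

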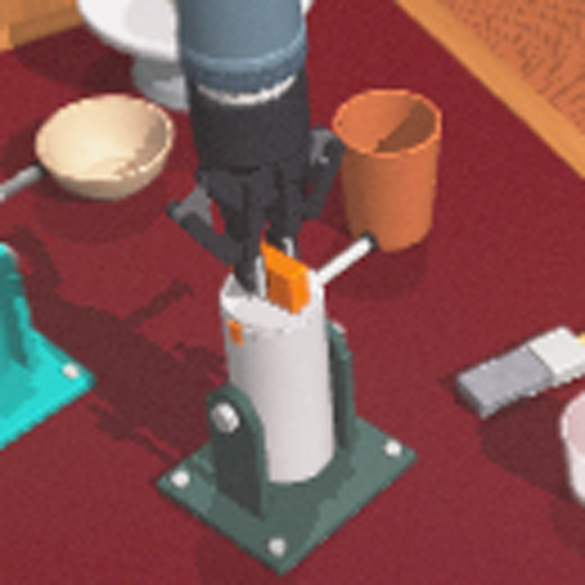

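Cap is at its stop, turned about 90° (bar slipped a few degrees in the pads against it). Easing the surplus torque while pressing.

Call:
servo_tool:
  delta_pos:
    - [0,0,0.3]
    - [0,0,0.3]
    - [0,0,0.3]
    - [0,0,0.3]
    - [0,0,0.3]
  dr:
    - [0,0,-0.03]
    - [0,0,-0.02]
    - [0,0,0]
    - [0,0,0]
    - [0,0,0]
  fingers: [1,1,1,1,1]

```text
clock: 15.58
tcp_pos: [0.5185, 0.0763, 0.1949]
orientation: [0.005, 0.993, 0.122, 0.007]
contact_force: [-12.8, -2.5, 32.3]
width: 0.0164
```

Call:
servo_tool:
  delta_pos:
    - [0,0,0.3]
    - [0,0,0.3]
    - [0,0,0.3]
    - [0,0,0.3]
    - [0,0,0.3]
  dr:
    - [0,0,0]
    - [0,0,0]
    - [0,0,0]
    - [0,0,0]
    - [0,0,0]
  fingers: [1,1,1,1,1]

```text
clock: 16.0
tcp_pos: [0.5184, 0.0763, 0.1949]
orientation: [0.003, 0.991, 0.132, 0.007]
contact_force: [-12.6, -2.4, 32.4]
width: 0.0167
```

```bash
python3 - <<'E'
from h import *
togo([*TX,.195],16)
cap('wrist','w13');cap('side','s13');cap('top','t13')
togo(None)
d=load('w13');X=cloud(d);hsv=cv2.cvtColor(d['img'],cv2.COLOR_RGB2HSV).astype(int)
near=(abs(X[...,0]-.519)<.05)&(abs(X[...,1]-.073)<.05)
o=(hsv[...,0]>3)&(hsv[...,0]<28)&(hsv[...,1]>110)&(abs(X[...,2]-.222)<.008)&near
P=X[o]; print(len(P),cv2.minAreaRect((P[:,:2]*1000).astype(np.float32)),np.median(P[:,2]))
f=near&(hsv[...,1]<60)&(X[...,2]>.18)&(X[...,2]<.2); P=X[f]
print('flange z',np.percentile(P[:,2],[10,50,90]).round(4)); A=np.c_[P[:,:2],np.ones(len(P))]; print(np.linalg.lstsq(A,P[:,2],rcond=None)[0])
E
```

```text
clock 16.0 tcp [0.5184 0.0763 0.1949] F [-12.6  -2.4  32.4] T [-0.42  3.1   1.24] w 0.0167 q [-0.51  0.37  0.34  1.93 -0.15  0.85  0.17] toolx ang 15.2
shift cm [-0.14  0.24 -0.01]
dr [ 0.009 -0.013 -0.014]
shift in target axes [-0.14  0.24 -0.01]
clock 16.15 tcp [0.5184 0.0762 0.1949] F [-11.8  -2.8  31.8] T [-0.44  3.09  1.28] w 0.017 q [-0.51  0.37  0.34  1.93 -0.15  0.85  0.17] toolx ang 15.2
4239 ((517.6429443359375, 75.642578125), (18.68619155883789, 60.405982971191406), 19.635095596313477) 0.2223222691354121
flange z [0.1828 0.1882 0.1891]
[ 0.02805397 -0.07696521  0.18015223]
```

View pics/s13.png

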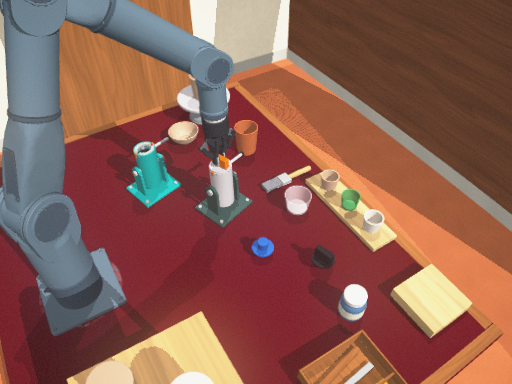

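View pics/w13.png

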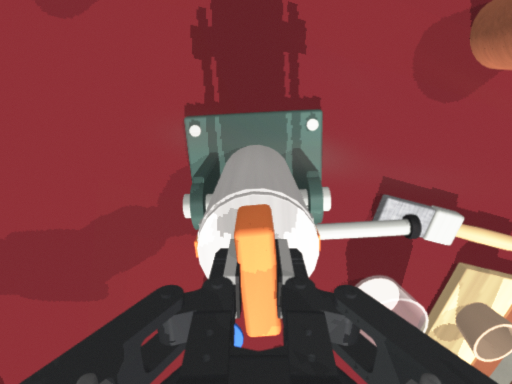

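```bash
python3 - <<'E'
from h import *
for n in ('w13','s13'):
    d=load(n);X=cloud(d);hsv=cv2.cvtColor(d['img'],cv2.COLOR_RGB2HSV).astype(int)
    P=X[(hsv[...,1]<60)&(X[...,2]>.1855)&(X[...,2]<.193)&(np.hypot(X[...,0]-.518,X[...,1]-.075)<.033)&(hsv[...,2]>150)]
    for _ in range(4):
        A=np.c_[P[:,:2]-[.518,.075],np.ones(len(P))]; q=np.linalg.lstsq(A,P[:,2],rcond=None)[0]; r=P[:,2]-A@q; P=P[abs(r)<2*r.std()+1e-4]
    print(n,len(P),'slope x,y',q[:2].round(4),'z',q[2].round(4))
d=load('s13');X=cloud(d);m=(X[...,2]>.13)&(X[...,2]<.175)&(np.hypot(X[...,0]-.518,X[...,1]-.074)<.04)
from scipy.optimize import least_squares
for lo,hi in ((.06,.1),(.13,.175)):
    P=X[(X[...,2]>lo)&(X[...,2]<hi)&(np.hypot(X[...,0]-.518,X[...,1]-.074)<.039)]
    print(lo,len(P),least_squares(lambda p:np.hypot(P[:,0]-p[0],P[:,1]-p[1])-.036,[.518,.074],loss='soft_l1',f_scale=.001).x.round(4))
E
```

```text
w13 3117 slope x,y [ 0.0045 -0.0148] z 0.1886
s13 90 slope x,y [-0.0128 -0.0158] z 0.1897
0.06 132 [0.5203 0.0741]
0.13 242 [0.5197 0.0748]
```

```bash
python3 - <<'E'
from h import *
togo(None); print(workorder.finish_job()); togo(None)
E
```

```text
clock 16.15 tcp [0.5184 0.0762 0.1949] F [-11.8  -2.8  31.8] T [-0.44  3.09  1.28] w 0.017 q [-0.51  0.37  0.34  1.93 -0.15  0.85  0.17] toolx ang 15.2
the job is handed in; nothing more can be done
None
the job is handed in; nothing more can be done
```

I tipped the barrel upright by its handle, fitted the orange-gripped cap and twisted it clockwise to its stop. I handed the job in at 16.2 s, still gripping the cap and pressing it down with about 32 N.

**Last checks:**
- **Barrel:** upright to within about 0.02 rad by camera. Against the stop it did not move under a push of about 24 N.
- **Cap height:** the flange top measured 188.6 mm (wrist camera) and 189.7 mm (side camera). Flush on the rim would be about 189 mm.
- **Twist:** the bar has turned about 1.54 rad, with roughly 1.2 N m of clockwise torque still held on it.
- **Bench:** in the last side picture the stopper, the black cap and the other items looked unmoved. I checked this by eye, not by measuring.

**What did not go cleanly:**
- **Seating push:** the force briefly reached about 84 N (limit at the wrist 120 N). I then cut it to about 30 N.
- **Twist:** I turned past the stop, which raised the torque to 7.8 N m. The bar slipped about 8–14° in the pads; after I eased the torque it still sits about 4° askew in the grip.

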